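# Lift the steamed eggs out of the pot and hold them level

## Robot

A 6-joint arm with a two-finger parallel gripper is mounted at the origin on the work surface. World frame = base frame: x ahead of the robot, y to its left, z up, the work surface at z = 0. Lengths are in mm, angles in rad, forces in N, time in s.
With the tool pointing down it reaches from about 300 to 775 mm from the base axis. Payload 14.6 kg.
Tool frame: the origin (TCP) lies on the centre line of the jaws, within the pads' length; the fingertips stand ahead of it and the grasp point (between the pads) is the TCP (manip.tip_reach is the z of the fingertips in the tool frame, in mm); z points along the fingers, y is the direction in which the jaws open and shut (so a half turn about z gives the same grasp; the last joint's range is limited). The gripper opens to 94 mm and grips with 3 to 60 N. Pads are 16 mm wide; open, the fingers measure 119 mm over their backs; the gripper's body (75 mm by 177 mm) begins 78 mm behind the grasp point.
Start: joints at [-1.393, 0.3, 1.521, -0, 1.321, -0.067], TCP at [133.293, -533.594, 224.446] pointing down, gripper open.
Joint ranges: [-3.03, 3.03], [-0.79, 2.21], [0.23, 2.52], [-1.04, 4.18], [0, 3.07], [-2.55, 2.55]. Speed limits (rad/s): [2.22, 2.22, 2.57, 3.14, 3.14, 3.14].

## Interface

Orientations are given as [roll, pitch, yaw] about the fixed x, y, z axes, in that order (R = Rz(yaw) Ry(pitch) Rx(roll)).
In Python, from cell import manip, camera, search_frame, masks_of, tip_of gives the robot as it stands.
- The arm moves only by the tool send_rows, never from a script. Its argument "plan" is a list of rows, each an object with "travel": the shift along the tool's x, y, z in mm, a list of three; "delta_rot": the turn, a rotation vector about the tool's x, y, z in degrees, a list of three; "fingers": the gripper's target within -1 to 1 (shut at 1, half-way at 0, fully open at -1). In form: [{"travel": [dx, dy, dz], "delta_rot": [wx, wy, wz], "fingers": fingers}, ...]. A call has 1 to 20 rows; each row shifts and turns the commanded pose from where the row before left it, along the tool's axes as they then stand; what a row does not reach is not made up. A row lasts 1/8 s, in which the tool goes at most 62.5 mm and 10.7 degrees, less where a joint would pass 70% of its speed; a pose out of reach is approached as far as the arm can. A call is refused whole if a number of a shift passes 62.5 or a number of a turn 10.7, either way. A call with a gripper value outside its range is refused whole. The fingers move at their own pace and stop on an object; "grip_force" is the grip in N (left out, the last holds). Time passes only in rows, so rows that do not move let the fingers close. It gives the time, the measured TCP pose, the force and the opening at its end, in the units of the state.
- manip.read_state(): the state, without advancing time (a new reading comes with each control period).
- camera(name): name is "scene" or "top" or "wrist"; returns a dict with "color" (384x512x3 uint8, red, green, blue), "z_map" (384x512 float32, mm along the optical axis (not along the pixel's ray), 0 where there is no reading), "fov_y" (degrees; the focal length in pixels is half the picture's height over the tangent of half this angle, whatever the lens; pixels are square), "cx", "cy" (the principal point, pixels), "world_from_camera" (4x4, takes a point from camera to world coordinates); the wrist camera has in their place "tool_from_camera" (4x4, takes a point from camera to tool coordinates, whose origin is the TCP and whose axes are the flange's). Camera axes: x right, y up, looking along -z (the intrinsics and any distortion apply to the point x, -y, -z); pixel columns grow to the right and rows downward; lengths in mm; the calibration is good to about 2 mm. The wrist camera is an equidistant fisheye: a pixel r from the principal point sees the ray r / f radians off the axis. A picture is of the moment at which its call begins: read the wrist's pose just before it.
- manip.sign_off(): hands the job in, once; it reports no verdict.
Trained networks look in the newest picture that a camera, given by its name, has taken for a name from the list of things; names that differ only in an ending like _2 or _b are one class to them, and where a whole thing is asked for, a point or a joint stands for the part that bears it (a point fixed in the world has none). Each returns a list of dicts, best first, with "confidence" (0 to 1); they miss things now and then, are a little off and sometimes report something else, mostly with a low value. They report only what shows in the picture. A call takes as long as a camera call. They do not tell look-alikes from the thing itself.
- search_frame(name, camera): "at" ([x, y, z] in mm, in the coordinates of the camera as it stood for that picture, good to about 4 mm: the middle of the surface that is visible of it).
- masks_of(name, camera): "region" (384x512 bool, what is visible of it).
- tip_of(name, camera): "at" ([x, y, z] in mm, in the coordinates of the camera as it stood for that picture, good to about 4 mm: a listed point, or the origin of a listed thing).
The state is a dict: "clock": time; "joints": joint angles; "qd": joint speeds; "effort": joint torques, N m; "eef_pos": TCP position; "eef_rot": TCP orientation; "wrist_force": force on the tool from outside, world axes, zero at the start; "moment": the same for the moment, N m; "finger_gap": finger opening in mm.
Only numpy, scipy, OpenCV 4.12 (cv2) and the standard library are available. Lean on these libraries where they do the work, as an engineer would, in place of code of your own. Each camera call takes 0.05 s, during which the arm holds its last target. There are 200 camera calls.

## Task

The eggs are steamed: take the lid off the pot by its knob and set it down flat, knob up, in the middle of the wooden board, without dropping it. Then lift the steamer basket straight out of the pot by its black grip, without tipping it, and hold it level and still over the pot, its feet well clear of the rim and all four eggs in it, for a couple of seconds; finish while still holding it there. Do not shift the pot, the frying pan, the pepper mill or the spice jar.

Things in the scene. Friction and masses are not known exactly. Their poses are not given: they have to be found in the camera images.
- hob: two-burner gas hob let into the steel counter, 340 (x) by 500 (y) mm, fixed, flame off; origin at the counter surface under its middle; two burners at x = +30 mm, y = -125 and +125 mm in its frame, side by side; black cast-iron pan supports whose tops are 50 mm above the counter. The pot stands on one burner and the frying pan on the other: either way round
- pot: bright steel cooking pot, 208 mm outside diameter, 110 mm high, wall 3 mm, inner floor 4 mm above its underside, 1.6 kg, loose on the pan support; two loop handles on its +x and -x sides, reaching 135 mm from its axis, 90 mm up; origin at the centre of its underside, z up; its rim is at z = 110 mm
- lid: domed steel lid, 216 mm diameter, about 0.4 kg, loose on the pot at the start; origin at the centre of its lowest edge (a locating lip of 195 mm diameter that reaches 7 mm down inside the pot's rim with about 3.5 mm play; the lid's flange, 7 mm above the origin, rests on the rim); z up towards the knob. Top of the dome at z = 33 mm. Lying flat on the board its origin is at the board's top face
- lid_knob (a point): middle of the lid's round black knob, 63 mm above the lid's origin on its axis: knob 34 mm in diameter, from 50 to 75 mm above the lid's origin, widest and straight-sided between 60 and 70 mm, on a 15 mm stem
- basket: round perforated aluminium basket, 176 mm diameter, standing in the pot on three 20 mm feet, 13 mm play all round, 0.27 to 0.43 kg plus eggs; origin at the centre of the plane of its feet (its lowest points), z up; inner floor at z = 23 mm with four wire egg cups at x, y = +-42 mm; wall to z = 82 mm; wire stirrup handle from the rim's +x and -x sides up to the grip. In the pot its origin is 4 mm above the pot's
- basket_grip (a point): middle of the straight black grip at the top of the basket's handle, 112 mm above the basket's origin on its axis: level bar 76 mm long along the basket's x, 12 mm thick along y, 16 mm high; in the pot it lies 6 mm above the rim, under the lid. Egg tops are 32 mm lower, and no egg is within 19 mm of the basket's y-z plane, where the fingers go
- basket_floor (a point): centre of the basket's inner floor, 23 mm above the basket's origin
- egg0: brown hen's egg, 57 mm long, 45 mm thick, 60 g, standing loose, pointed end up, in a low wire cup on the floor of the steamer basket; origin at its underside, z up
- egg1: brown hen's egg, 57 mm long, 45 mm thick, 60 g, standing loose, pointed end up, in a low wire cup on the floor of the steamer basket; origin at its underside, z up
- egg2: brown hen's egg, 57 mm long, 45 mm thick, 60 g, standing loose, pointed end up, in a low wire cup on the floor of the steamer basket; origin at its underside, z up
- egg3: brown hen's egg, 57 mm long, 45 mm thick, 60 g, standing loose, pointed end up, in a low wire cup on the floor of the steamer basket; origin at its underside, z up
- board: wooden board, 260 (x) by 300 (y) mm, 18 mm thick, fixed on the counter, empty; origin at the centre of its underside, its top at z = 18 mm; the place for the lid
- pan: bystander: dark grey frying pan, 200 mm diameter, 42 mm high, on the other burner, black handle along its -x side reaching 270 mm from its axis; origin at the centre of its underside
- mill: bystander: dark wooden pepper mill, 56 mm diameter, 163 mm high, on the counter; origin at the centre of its underside
- spice: bystander: spice jar with black cap, 48 mm diameter, 95 mm high, on the counter; origin at the centre of its underside
Things that resemble listed ones, but are neither listed nor needed, are in the scene too. Leave any green or pink look-alike of the lid alone.

How it is judged (in metres and radians):
On the way, in this order (a step that is already met when the one before it is completed fails the run):
1. the lid lies flat, knob up, on the middle of the wooden board, let go and at rest (x of lid in the frame of board between -0.045 and 0.045 m and y of lid in the frame of board between -0.06 and 0.06 m and z of lid in the frame of board between 0.012 and 0.024 m and angle between lid's own z axis and vertical below 0.08 rad and contact force between the fingers and lid below 0.2 N and linear speed of lid below 0.03 m/s), for 0.2 s.
2. the basket is held level and still over the pot, clear of its rim, with all four eggs, for one and a half seconds (z of basket in the frame of pot between 0.12 and 0.27 m and horizontal distance between basket and pot below 0.06 m and angle between basket's own z axis and vertical below 0.12 rad and linear speed of basket below 0.03 m/s and angular speed of basket below 0.25 rad/s and contact force between the fingers and basket above 1 N and contact force between basket and pot below 0.1 N and contact force between basket and lid below 0.1 N and contact force between basket and pan below 0.1 N and distance between each of egg0, egg1, egg2, egg3 and basket_floor below 0.095 m), for 1.5 s.
At the end, for the whole second after the job is handed in: Basket in the fingers over the pot, touching nothing else: feet 10-160 mm above the rim, axis within 60 mm of the pot's, level within 7 degrees, under 30 mm/s and 0.25 rad/s, all four eggs in it. Lid released, flat, knob up on the board, within 45 mm (board x) and 60 mm (y) of its centre (all of step 1 and all of step 2); the arm keeps its last pose, push and grip.
It fails at once if the lid is dropped (falls faster than 0.5 m/s, out of the fingers) (linear speed of lid above 0.5 m/s and contact force between the fingers and lid below 0.1 N).
It fails at once if the basket is tipped more than 0.35 rad (20 degrees) (angle between basket's own z axis and vertical above 0.35 rad).
It fails at once if an egg leaves the basket (distance between any of egg0, egg1, egg2, egg3 and basket_floor above 0.12 m).
It fails at once if the pot is shifted by more than 30 mm or tipped (distance of pot from where it was at the start of the episode above 0.03 m or angle between pot's own z axis and vertical above 0.2 rad).
It fails at once if the frying pan, pepper mill or spice jar is shifted by more than 30 mm or knocked over (distance of any of pan, mill, spice from where it was at the start of the episode above 0.03 m or angle between any of pan, mill, spice's own z axis and vertical above 0.35 rad).
It also fails if it takes over 70 s, if anything falls off the work surface, if the arm or the gripper's body presses on something with over 40 N, if the wrist force passes 120 N, or if a joint passes its speed limit or range.

## Working session

There is one attempt and no reset: what is moved stays moved. The work goes in short steps, Python scripts to look and compute and a tool call to move; the robot and the scene stay as the last step left them, time stands still between calls to the robot, and variables do not carry over. Pictures are saved under pics/ and viewed, about 8 in all and at most 12, crops included, and the job is handed in when it is done.

Besides the shell and the picture viewer there is one more tool, called after ">>>" as name(argument=value, ...), one argument or row to a line, values as JSON. send_rows: Moves the arm, as the interface text tells. Its arguments: {"type":"object","properties":{"plan":{"type":"array"},"grip_force":{"type":"number"}},"required":["plan"]}

```bash
ls; mkdir -p pics; cat > h.py <<'E'
import numpy as np, cv2
from scipy.spatial.transform import Rotation as R
from cell import manip, camera, search_frame, masks_of, tip_of
def T(s):
    M=np.eye(4); M[:3,:3]=R.from_euler('xyz',s['eef_rot']).as_matrix(); M[:3,3]=s['eef_pos']; return M
def shot(name):
    s=manip.read_state(); c=camera(name)
    c['W']=c['world_from_camera'] if name!='wrist' else T(s)@c['tool_from_camera']
    return c
def w(c,p): return (c['W']@np.r_[p,1])[:3]
def cloud(c):
    h,wd=c['z_map'].shape; f=h/2/np.tan(np.radians(c['fov_y'])/2)
    u,v=np.meshgrid(np.arange(wd),np.arange(h)); z=c['z_map']
    x=(u-c['cx'])/f; y=(v-c['cy'])/f
    return np.stack([x*z,-y*z,-z,np.ones_like(z)],-1)@np.array(c['W']).T
def save(c,n): cv2.imwrite(f'pics/{n}.png',c['color'][:,:,::-1])
E
python3 - <<'E'
from h import *
print(manip.read_state(), manip.tip_reach)
a=[]
for n in ('scene','top'):
    c=shot(n); save(c,n); print(n,{k:v for k,v in c.items() if k not in('color','z_map')}); a.append(c['color'])
    for o in ('lid','lid_knob','pot','board','pan','mill','spice','hob'):
        print(o,[(np.round(w(c,d['at'])).tolist(),round(d['confidence'],2)) for d in tip_of(o,n)])
cv2.imwrite('pics/both.png',cv2.resize(np.vstack(a)[:,:,::-1],(450,675))[:]) 
E
```

```text
pics
{'clock': 0.0, 'joints': array([-1.39261172e+00,  3.00495482e-01,  1.52156670e+00,  7.44383184e-06,
        1.32069455e+00, -6.66132519e-02]), 'qd': array([ 0.00032771, -0.0012278 , -0.00092181, -0.00081001,  0.00075998,
        0.00101046]), 'effort': array([ 2.63037065e-03, -5.31800687e+01, -3.52735198e+01,  7.09642796e-02,
        2.43620243e-02, -8.86244379e-05]), 'eef_pos': array([ 133.24842116, -533.37385263,  223.87902641]), 'eef_rot': array([-3.14043164e+00, -8.46798470e-05,  2.44795959e-01]), 'wrist_force': array([-0.17956172, -0.07487095,  1.58775265]), 'moment': array([ 0.00821361,  0.01383202, -0.00179158]), 'finger_gap': 93.91203715110203} 19.0
scene {'fov_y': 48.92490799676079, 'cx': 256.3894998440217, 'cy': 192.55890670142253, 'world_from_camera': array([[ 2.42875911e-01, -7.32406664e-01,  6.36075287e-01,
         1.29013647e+03],
       [ 9.69943458e-01,  1.93401365e-01, -1.47667193e-01,
        -2.96645148e+02],
       [-1.48653921e-02,  6.52821867e-01,  7.57365585e-01,
         1.08990426e+03],
       [ 0.00000000e+00,  0.00000000e+00,  0.00000000e+00,
        
[... 1418 characters left out ...]
  [-9.99667294e-01, -2.53620124e-02,  4.69792371e-03,
        -8.31307285e+01],
       [ 1.78190494e-03,  1.13795671e-01,  9.93502577e-01,
         1.38049989e+03],
       [ 0.00000000e+00,  0.00000000e+00,  0.00000000e+00,
         1.00000000e+00]])}
lid [([182.0, -343.0, -2.0], 0.95), ([636.0, -576.0, -1.0], 0.95), ([536.0, -259.0, 156.0], 0.78), ([373.0, -539.0, 3.0], 0.77)]
lid_knob [([372.0, -537.0, 63.0], 0.94), ([634.0, -578.0, 66.0], 0.93), ([186.0, -345.0, 61.0], 0.8), ([532.0, -256.0, 216.0], 0.66)]
pot []
board [([556.0, 352.0, -1.0], 0.98)]
pan [([559.0, -9.0, 49.0], 0.93)]
mill [([765.0, 228.0, -1.0], 0.51)]
spice [([792.0, 92.0, -1.0], 0.64)]
hob [([516.0, -132.0, -1.0], 0.83)]
```

View pics/scene.png

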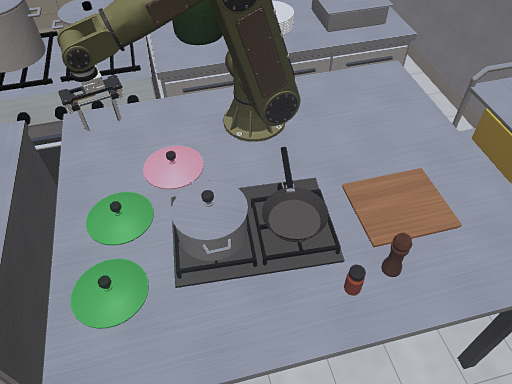

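View pics/top.png

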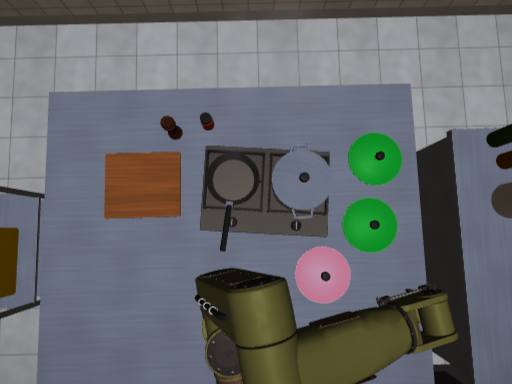

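Scene: the steel pot with its lid sits on the right burner (knob about scene px (208,197), world ≈ (533,-258,217)). The frying pan is on the left burner and the empty board is at ≈ (555,355). The green and pink lids are decoys. I'll go above the knob.

>>> send_rows(
  plan=[
    {"travel":[0,0,-50],"delta_rot":[0,0,0],"fingers":-1},
    {"travel":[0,0,-50],"delta_rot":[0,0,0],"fingers":-1},
    {"travel":[45.5,-17,0],"delta_rot":[0,0,0],"fingers":-1},
    {"travel":[45.5,-17,0],"delta_rot":[0,0,0],"fingers":-1},
    {"travel":[45.5,-17,0],"delta_rot":[0,0,0],"fingers":-1},
    {"travel":[45.5,-17,0],"delta_rot":[0,0,0],"fingers":-1},
    {"travel":[45.5,-17,0],"delta_rot":[0,0,0],"fingers":-1},
    {"travel":[45.5,-17,0],"delta_rot":[0,0,0],"fingers":-1},
    {"travel":[45.5,-17,0],"delta_rot":[0,0,0],"fingers":-1},
    {"travel":[45.5,-17,0],"delta_rot":[0,0,0],"fingers":-1},
    {"travel":[45.5,-17,0],"delta_rot":[0,0,0],"fingers":-1},
    {"travel":[45.5,-17,0],"delta_rot":[0,0,0],"fingers":-1},
    {"travel":[0,0,0],"delta_rot":[0,0,0],"fingers":-1},
    {"travel":[0,0,0],"delta_rot":[0,0,0],"fingers":-1},
  ],
)

```text
clock: 2.65
eef_pos: [533.2, -258.6, 324.3]
eef_rot: [-3.142, 0.0, 0.245]
wrist_force: [-0.8, 0.0, 0.1]
finger_gap: 94.0
```

```bash
cat >> h.py <<'E'
def go(target,yaw=None):
    s=manip.read_state(); M=T(s); d=M[:3,:3].T@(np.array(target)-M[:3,3]); print('pos',np.round(M[:3,3],1),'rpy',np.round(s['eef_rot'],3),'F',np.round(s['wrist_force'],1),'gap',round(s['finger_gap'],1),'t',round(s['clock'],2),'tool d',np.round(d,1))
E
python3 - <<'E'
from h import *
c=shot('wrist'); save(c,'w1')
for o in ('lid','lid_knob'):
    print(o,[(np.round(w(c,d['at'])).tolist(),round(d['confidence'],2)) for d in tip_of(o,'wrist')])
go((533,-258,218))
m=masks_of('lid','wrist')
c=shot('scene'); 
p=cloud(c)
for o in ('board','mill','pan'):
    mm=masks_of(o,'scene')[0]['region']; q=p[mm][:,:3]; q=q[(q[:,2]>8)&(q[:,2]<400)]
    print(o,np.round(np.median(q,0)), cv2.minAreaRect(q[:,:2].astype(np.float32)))
E
```

```text
lid [([178.0, -344.0, 7.0], 0.97), ([532.0, -260.0, 154.0], 0.77), ([369.0, -540.0, 1.0], 0.71)]
lid_knob [([184.0, -347.0, 64.0], 0.97), ([628.0, -576.0, 67.0], 0.95), ([533.0, -257.0, 216.0], 0.91)]
pos [ 532.8 -259.2  324.8] rpy [ 3.141 -0.     0.243] F [ 0.5 -0.8 -0.5] gap 94.3 t 2.8 tool d [  0.4  -1.1 106.8]
board [565. 349.  17.] ((581.6000366210938, 353.43536376953125), (321.56231689453125, 303.1249694824219), 0.8343499302864075)
mill [774. 212. 110.] ((732.8580932617188, 228.3344268798828), (51.43825912475586, 117.2491683959961), 78.26615142822266)
pan [532.   3.  57.] ((479.3448791503906, -25.194488525390625), (346.37884521484375, 199.63572692871094), 12.482254981994629)
```

View pics/w1.png

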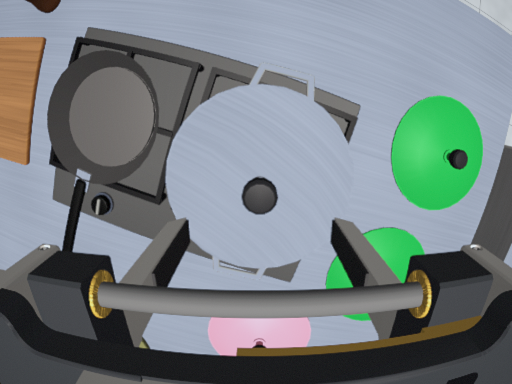

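The wrist view shows the knob centred at px (260,196) between the open fingers, agreeing with (533,-258). I'll descend and grip.

>>> send_rows(
  plan=[
    {"travel":[0,-1,40],"delta_rot":[0,0,0],"fingers":-1},
    {"travel":[0,0,30],"delta_rot":[0,0,0],"fingers":-1},
    {"travel":[0,0,20],"delta_rot":[0,0,0],"fingers":-1},
    {"travel":[0,0,10],"delta_rot":[0,0,0],"fingers":-1},
    {"travel":[0,0,7],"delta_rot":[0,0,0],"fingers":-1},
    {"travel":[0,0,0],"delta_rot":[0,0,0],"fingers":-1},
    {"travel":[0,0,0],"delta_rot":[0,0,0],"fingers":1},
    {"travel":[0,0,0],"delta_rot":[0,0,0],"fingers":1},
    {"travel":[0,0,0],"delta_rot":[0,0,0],"fingers":1},
    {"travel":[0,0,0],"delta_rot":[0,0,0],"fingers":1},
    {"travel":[0,0,0],"delta_rot":[0,0,0],"fingers":1},
    {"travel":[0,0,0],"delta_rot":[0,0,0],"fingers":1},
  ],
  grip_force=40,
)

```text
clock: 4.55
eef_pos: [533.3, -257.4, 217.5]
eef_rot: [3.142, -0.0, 0.245]
wrist_force: [0.3, 0.5, 0.3]
finger_gap: 37.5
```

>>> send_rows(
  plan=[
    {"travel":[0,0,0],"delta_rot":[0,0,0],"fingers":1},
    {"travel":[0,0,0],"delta_rot":[0,0,0],"fingers":1},
    {"travel":[0,0,0],"delta_rot":[0,0,0],"fingers":1},
    {"travel":[0,0,-3],"delta_rot":[0,0,0],"fingers":1},
    {"travel":[0,0,-4],"delta_rot":[0,0,0],"fingers":1},
    {"travel":[0,0,-6],"delta_rot":[0,0,0],"fingers":1},
    {"travel":[0,0,-8],"delta_rot":[0,0,0],"fingers":1},
    {"travel":[0,0,0],"delta_rot":[0,0,0],"fingers":1},
  ],
)

```text
clock: 5.55
eef_pos: [533.5, -257.6, 239.4]
eef_rot: [3.141, -0.001, 0.245]
wrist_force: [-0.0, 0.1, -4.1]
finger_gap: 32.6
```

>>> send_rows(
  plan=[
    {"travel":[0,0,-15],"delta_rot":[0,0,0],"fingers":1},
    {"travel":[0,0,-30],"delta_rot":[0,0,0],"fingers":1},
    {"travel":[0,0,-25],"delta_rot":[0,0,0],"fingers":1},
    {"travel":[0,0,-10],"delta_rot":[0,0,0],"fingers":1},
    {"travel":[4,-14,0],"delta_rot":[0,0,0],"fingers":1},
    {"travel":[8,-28,0],"delta_rot":[0,0,0],"fingers":1},
    {"travel":[12.2,-42.1,0],"delta_rot":[0,0,0],"fingers":1},
    {"travel":[12.2,-42.1,0],"delta_rot":[0,0,0],"fingers":1},
    {"travel":[12.2,-42.1,0],"delta_rot":[0,0,0],"fingers":1},
    {"travel":[12.2,-42.1,0],"delta_rot":[0,0,0],"fingers":1},
    {"travel":[12.2,-42.1,0],"delta_rot":[0,0,0],"fingers":1},
    {"travel":[12.2,-42.1,0],"delta_rot":[0,0,0],"fingers":1},
    {"travel":[12.2,-42.1,0],"delta_rot":[0,0,0],"fingers":1},
    {"travel":[12.2,-42.1,0],"delta_rot":[0,0,0],"fingers":1},
    {"travel":[12.2,-42.1,0],"delta_rot":[0,0,0],"fingers":1},
    {"travel":[12.2,-42.1,0],"delta_rot":[0,0,0],"fingers":1},
    {"travel":[12.2,-42.1,0],"delta_rot":[0,0,0],"fingers":1},
    {"travel":[12.2,-42.1,0],"delta_rot":[0,0,0],"fingers":1},
    {"travel":[8,-28,0],"delta_rot":[0,0,0],"fingers":1},
    {"travel":[4,-14,0],"delta_rot":[0,0,0],"fingers":1},
  ],
)

```text
clock: 8.05
eef_pos: [554.8, 357.3, 316.9]
eef_rot: [3.141, 0.002, 0.246]
wrist_force: [1.0, -0.5, -3.8]
finger_gap: 32.7
```

```bash
python3 - <<'E'
from h import *
go((555,355,83))
for n in ('scene','top','wrist'):
  c=shot(n); save(c,n+'2')
  for o in ('lid','lid_knob','board','basket','basket_grip','pot','egg0'):
    print(n,o,[(np.round(w(c,d['at'])).tolist(),round(d['confidence'],2)) for d in tip_of(o,n)])
E
```

```text
pos [554.8 357.3 316.9] rpy [3.141e+00 2.000e-03 2.460e-01] F [ 1.  -0.5 -3.8] gap 32.7 t 8.05 tool d [1.000e-01 2.100e+00 2.339e+02]
scene lid [([632.0, -581.0, -2.0], 0.82), ([182.0, -342.0, -1.0], 0.71), ([551.0, 358.0, 247.0], 0.69)]
scene lid_knob [([372.0, -539.0, 63.0], 0.89), ([183.0, -348.0, 62.0], 0.75), ([530.0, -269.0, 74.0], 0.73), ([631.0, -577.0, 62.0], 0.71), ([555.0, 355.0, 319.0], 0.58)]
scene board [([553.0, 358.0, -1.0], 0.61)]
scene basket [([529.0, -267.0, 54.0], 0.6)]
scene basket_grip [([525.0, -258.0, 167.0], 0.8)]
scene pot [([531.0, -256.0, 49.0], 0.58), ([514.0, -133.0, -2.0], 0.53), ([473.0, -263.0, 76.0], 0.39)]
scene egg0 [([536.0, -202.0, 78.0], 0.66), ([472.0, -263.0, 77.0], 0.57), ([591.0, -265.0, 77.0], 0.56), ([527.0, -326.0, 76.0], 0.46)]
top lid [([560.0, 353.0, 257.0], 0.85), ([375.0, -535.0, 1.0], 0.83), ([184.0, -341.0, 0.0], 0.75), ([638.0, -578.0, 1.0], 0.74), ([469.0, -258.0, 80.0], 0.49)]
top lid_knob [([635.0, -577.0, 67.0], 0.95), ([557.0, 359.0, 319.0], 0.88), ([370.0, -540.0, 66.0], 0.73), ([186.0, -346.0, 60.0], 0.65)]
top board [([555.0, 354.0, -2.0], 0.95)]
top basket []
top basket_grip [([535.0, -264.0, 165.0], 0.64)]
top pot []
top egg0 [([526.0, -319.0, 79.0], 0.66), ([537.0, -209.0, 74.0], 0.52), ([559.0, -9.0, 51.0], 0.52), ([594.0, -265.0, 79.0], 0.46), ([470.0, -259.0, 78.0], 0.43)]
wrist lid []
wrist lid_knob [([556.0, 356.0, 315.0], 0.98)]
wrist board [([757.0, 228.0, -2.0], 0.74)]
wrist basket [([787.0, 90.0, -1.0], 0.64)]
wrist basket_grip []
wrist pot []
wrist egg0 []
```

View pics/scene2.png

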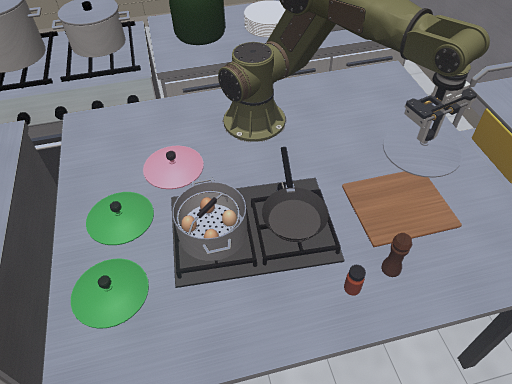

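The lid is held level over the board. The pot is open, with four eggs and the black grip lying diagonally at scene px ≈ (197,217)–(218,199). I'll lower the lid.

>>> send_rows(
  plan=[
    {"travel":[0,2,15],"delta_rot":[0,0,0],"fingers":1},
    {"travel":[0,0,30],"delta_rot":[0,0,0],"fingers":1},
    {"travel":[0,0,40],"delta_rot":[0,0,0],"fingers":1},
    {"travel":[0,0,40],"delta_rot":[0,0,0],"fingers":1},
    {"travel":[0,0,40],"delta_rot":[0,0,0],"fingers":1},
    {"travel":[0,0,30],"delta_rot":[0,0,0],"fingers":1},
    {"travel":[0,0,18],"delta_rot":[0,0,0],"fingers":1},
    {"travel":[0,0,8],"delta_rot":[0,0,0],"fingers":1},
    {"travel":[0,0,4],"delta_rot":[0,0,0],"fingers":1},
    {"travel":[0,0,3],"delta_rot":[0,0,0],"fingers":1},
    {"travel":[0,0,2],"delta_rot":[0,0,0],"fingers":1},
    {"travel":[0,0,2],"delta_rot":[0,0,0],"fingers":1},
    {"travel":[0,0,1],"delta_rot":[0,0,0],"fingers":1},
    {"travel":[0,0,0],"delta_rot":[0,0,0],"fingers":1},
  ],
)

```text
clock: 11.0
eef_pos: [556.3, 353.6, 85.5]
eef_rot: [-3.142, -0.0, 0.245]
wrist_force: [0.5, -0.9, -3.3]
finger_gap: 32.4
```

>>> send_rows(
  plan=[
    {"travel":[0,0,1.5],"delta_rot":[0,0,0],"fingers":1},
    {"travel":[0,0,1],"delta_rot":[0,0,0],"fingers":1},
    {"travel":[0,0,0.5],"delta_rot":[0,0,0],"fingers":1},
    {"travel":[0,0,0],"delta_rot":[0,0,0],"fingers":1},
  ],
)

```text
clock: 11.5
eef_pos: [556.3, 353.6, 82.5]
eef_rot: [-3.142, -0.0, 0.245]
wrist_force: [-0.1, -0.7, -3.7]
finger_gap: 32.9
```

>>> send_rows(
  plan=[
    {"travel":[0,0,0.7],"delta_rot":[0,0,0],"fingers":1},
    {"travel":[0,0,0.7],"delta_rot":[0,0,0],"fingers":1},
    {"travel":[0,0,0],"delta_rot":[0,0,0],"fingers":1},
  ],
)

```text
clock: 11.88
eef_pos: [556.4, 353.6, 82.4]
eef_rot: [-3.141, -0.001, 0.245]
wrist_force: [-6.5, -4.6, 9.8]
finger_gap: 32.8
```

Contact is made: the wrist force went from −4 to +10 N. I'll release, retreat up, and start back.

>>> send_rows(
  plan=[
    {"travel":[0,0,-0.7],"delta_rot":[0,0,0],"fingers":1},
    {"travel":[0,0,0],"delta_rot":[0,0,0],"fingers":0.2},
    {"travel":[0,0,0],"delta_rot":[0,0,0],"fingers":0},
    {"travel":[0,0,0],"delta_rot":[0,0,0],"fingers":-0.5},
    {"travel":[0,0,0],"delta_rot":[0,0,0],"fingers":-1},
    {"travel":[0,0,0],"delta_rot":[0,0,0],"fingers":-1},
    {"travel":[0,0,0],"delta_rot":[0,0,0],"fingers":-1},
    {"travel":[0,0,-10],"delta_rot":[0,0,0],"fingers":-1},
    {"travel":[0,0,-30],"delta_rot":[0,0,0],"fingers":-1},
    {"travel":[0,0,-50],"delta_rot":[0,0,0],"fingers":-1},
    {"travel":[0,0,-60],"delta_rot":[0,0,0],"fingers":-1},
    {"travel":[0,0,-60],"delta_rot":[0,0,0],"fingers":-1},
    {"travel":[0,0,-35],"delta_rot":[0,0,0],"fingers":-1},
  ],
)

```text
clock: 13.5
eef_pos: [556.2, 353.6, 331.4]
eef_rot: [-3.14, -0.004, 0.245]
wrist_force: [0.4, 0.1, -0.4]
finger_gap: 94.3
```

```bash
python3 - <<'E'
from h import *
go((531,-260,300))
P=[]
for n in ('scene','top'):
  c=shot(n); save(c,n+'3'); p=cloud(c)
  for o in ('lid','pot','basket_grip'):
    print(n,o,[(np.round(w(c,d['at'])).tolist(),round(d['confidence'],2)) for d in tip_of(o,n)])
  g=c['color'].astype(int).max(2)
  k=(np.abs(p[...,2]-168)<14)&(np.hypot(p[...,0]-531,p[...,1]+260)<60)&(g<70)
  q=p[k][:,:2]; print(len(q)); P.append(q)
  if len(q)>4: print(q.mean(0), cv2.minAreaRect(q.astype(np.float32)), np.degrees(np.arctan2(*np.linalg.svd(q-q.mean(0))[2][0][::-1])))
E
```

```text
pos [556.2 353.6 331.4] rpy [-3.14  -0.004  0.245] F [ 0.4  0.1 -0.4] gap 94.3 t 13.5 tool d [-173.3  589.2   29.9]
scene lid [([631.0, -579.0, -7.0], 0.96), ([371.0, -540.0, -3.0], 0.87), ([183.0, -343.0, -1.0], 0.84), ([553.0, 353.0, 14.0], 0.59), ([790.0, 89.0, 4.0], 0.15)]
scene pot [([528.0, -257.0, 47.0], 0.76)]
scene basket_grip []
123
[ 535.34042054 -265.11186087] ((533.5711059570312, -263.88275146484375), (11.407280921936035, 74.24530792236328), 40.161949157714844) -50.15347713737772
top lid [([182.0, -341.0, -2.0], 0.9), ([634.0, -580.0, 1.0], 0.86), ([559.0, 353.0, 18.0], 0.73)]
top pot []
top basket_grip [([534.0, -264.0, 166.0], 0.62)]
49
[ 530.72225197 -261.77782661] ((530.8508911132812, -261.73040771484375), (8.494444847106934, 73.04358673095703), 40.606903076171875) 130.6351585256387
```

The lid rests on the board at ≈ (556,353,18), close to its centre. The grip is at ≈ (532,-263), with its axis at −50° in the world.

>>> send_rows(
  plan=[
    {"travel":[-14.4,49.4,0],"delta_rot":[0,0,0],"fingers":-1},
    {"travel":[-14.4,49.4,0],"delta_rot":[0,0,0],"fingers":-1},
    {"travel":[-14.4,49.4,0],"delta_rot":[0,0,0],"fingers":-1},
    {"travel":[-14.4,49.4,0],"delta_rot":[0,0,0],"fingers":-1},
    {"travel":[-14.4,49.4,0],"delta_rot":[0,0,0],"fingers":-1},
    {"travel":[-14.4,49.4,0],"delta_rot":[0,0,0],"fingers":-1},
    {"travel":[-14.4,49.4,0],"delta_rot":[0,0,0],"fingers":-1},
    {"travel":[-14.4,49.4,0],"delta_rot":[0,0,0],"fingers":-1},
    {"travel":[-14.4,49.4,0],"delta_rot":[0,0,0],"fingers":-1},
    {"travel":[-14.4,49.4,0],"delta_rot":[0,0,0],"fingers":-1},
    {"travel":[-14.4,49.4,0],"delta_rot":[0,0,0],"fingers":-1},
    {"travel":[-14.4,49.4,0],"delta_rot":[0,0,0],"fingers":-1},
    {"travel":[0,0,0],"delta_rot":[0,0,9.2],"fingers":-1},
    {"travel":[0,0,0],"delta_rot":[0,0,9.2],"fingers":-1},
    {"travel":[0,0,0],"delta_rot":[0,0,9.2],"fingers":-1},
    {"travel":[0,0,0],"delta_rot":[0,0,9.2],"fingers":-1},
    {"travel":[0,0,0],"delta_rot":[0,0,9.2],"fingers":-1},
    {"travel":[0,0,0],"delta_rot":[0,0,9.2],"fingers":-1},
    {"travel":[0,0,0],"delta_rot":[0,0,9.2],"fingers":-1},
    {"travel":[0,0,0],"delta_rot":[0,0,0],"fingers":-1},
  ],
)

```text
clock: 16.4
eef_pos: [532.2, -263.4, 326.1]
eef_rot: [3.141, 0.001, -0.878]
wrist_force: [0.1, 0.4, -1.7]
finger_gap: 94.1
```

```bash
python3 - <<'E'
from h import *
c=shot('wrist'); save(c,'w3')
for o in ('basket','basket_grip','pot','basket_floor'):
    print(o,[(np.round(w(c,d['at'])).tolist(),round(d['confidence'],2)) for d in tip_of(o,'wrist')])
go((532,-263,166))
E
```

```text
basket [([532.0, -262.0, 51.0], 0.9), ([530.0, -264.0, 169.0], 0.61)]
basket_grip [([529.0, -262.0, 165.0], 0.93)]
pot []
basket_floor [([531.0, -268.0, 78.0], 0.71)]
pos [ 532.3 -263.4  326.6] rpy [ 3.142  0.    -0.877] F [ 0.2 -0.2 -0.8] gap 94.2 t 16.65 tool d [-5.000e-01 -1.000e-01  1.606e+02]
```

View pics/w3.png

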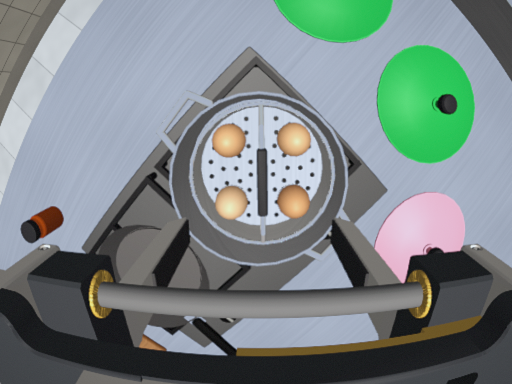

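The grip lies vertical in the wrist picture at px (262, 148–216), so it's parallel to the tool's x and centred between the jaws. All four eggs are visible. I'll descend and grip.

>>> send_rows(
  plan=[
    {"travel":[-1,0,40],"delta_rot":[0,0,0],"fingers":-1},
    {"travel":[0,0,40],"delta_rot":[0,0,0],"fingers":-1},
    {"travel":[0,0,35],"delta_rot":[0,0,0],"fingers":-1},
    {"travel":[0,0,25],"delta_rot":[0,0,0],"fingers":-1},
    {"travel":[0,0,13],"delta_rot":[0,0,0],"fingers":-1},
    {"travel":[0,0,7.5],"delta_rot":[0,0,0],"fingers":-1},
    {"travel":[0,0,0],"delta_rot":[0,0,0],"fingers":-1},
    {"travel":[0,0,0],"delta_rot":[0,0,0],"fingers":0.4},
    {"travel":[0,0,0],"delta_rot":[0,0,0],"fingers":0.5},
    {"travel":[0,0,0],"delta_rot":[0,0,0],"fingers":0.6},
    {"travel":[0,0,0],"delta_rot":[0,0,0],"fingers":0.7},
    {"travel":[0,0,0],"delta_rot":[0,0,0],"fingers":1},
    {"travel":[0,0,0],"delta_rot":[0,0,0],"fingers":1},
    {"travel":[0,0,0],"delta_rot":[0,0,0],"fingers":1},
    {"travel":[0,0,0],"delta_rot":[0,0,0],"fingers":1},
    {"travel":[0,0,0],"delta_rot":[0,0,0],"fingers":1},
  ],
  grip_force=45,
)

```text
clock: 18.65
eef_pos: [531.5, -262.7, 166.0]
eef_rot: [3.141, 0.0, -0.879]
wrist_force: [-1.1, 0.1, -3.6]
finger_gap: 11.5
```

Gripped (11.5 mm gap on the 12 mm bar). I'll lift gently.

>>> send_rows(
  plan=[
    {"travel":[0,0,0],"delta_rot":[0,0,0],"fingers":1},
    {"travel":[0,0,-2],"delta_rot":[0,0,0],"fingers":1},
    {"travel":[0,0,-3],"delta_rot":[0,0,0],"fingers":1},
    {"travel":[0,0,-4],"delta_rot":[0,0,0],"fingers":1},
    {"travel":[0,0,-4],"delta_rot":[0,0,0],"fingers":1},
    {"travel":[0,0,-3],"delta_rot":[0,0,0],"fingers":1},
    {"travel":[0,0,-2],"delta_rot":[0,0,0],"fingers":1},
    {"travel":[0,0,0],"delta_rot":[0,0,0],"fingers":1},
  ],
)

```text
clock: 19.65
eef_pos: [531.7, -262.7, 184.4]
eef_rot: [-3.141, -0.0, -0.879]
wrist_force: [-0.8, 0.1, -6.9]
finger_gap: 11.7
```

```bash
python3 - <<'E'
from h import *
go((531,-262,340)); print(manip.read_state()['moment'])
c=shot('scene'); save(c,'s4')
for o in ('basket','basket_grip','pot','egg0'):
    print(o,[(np.round(w(c,d['at'])).tolist(),round(d['confidence'],2)) for d in tip_of(o,'scene')])
cv2.imwrite('pics/s4c.png',cv2.resize(c['color'][130:300,130:330,::-1],None,fx=3,fy=3))
E
```

```text
pos [ 531.7 -262.7  184.4] rpy [-3.141 -0.    -0.879] F [-0.8  0.1 -6.9] gap 11.7 t 19.65 tool d [-9.000e-01  1.000e-01 -1.556e+02]
[ 0.14460694 -0.02429613  0.00393319]
basket [([531.0, -265.0, 73.0], 0.83), ([530.0, -265.0, 93.0], 0.41)]
basket_grip [([528.0, -259.0, 187.0], 0.79)]
pot [([531.0, -257.0, 48.0], 0.58)]
egg0 [([524.0, -325.0, 95.0], 0.64), ([594.0, -269.0, 98.0], 0.61), ([537.0, -201.0, 94.0], 0.59)]
```

View pics/s4c.png

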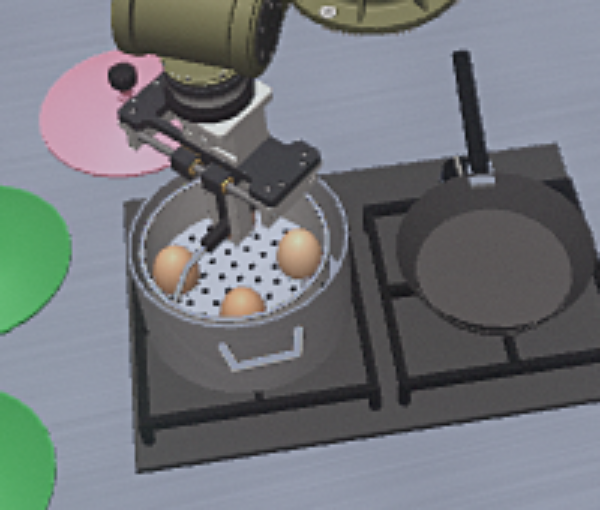

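The basket has risen 20 mm, is level, and its full weight (~7 N) is on the gripper. I'll lift the rest of the way.

>>> send_rows(
  plan=[
    {"travel":[0,0,-4],"delta_rot":[0,0,0],"fingers":1},
    {"travel":[0,0,-8],"delta_rot":[0,0,0],"fingers":1},
    {"travel":[0,0,-12],"delta_rot":[0,0,0],"fingers":1},
    {"travel":[0,0,-15],"delta_rot":[0,0,0],"fingers":1},
    {"travel":[0,0,-15],"delta_rot":[0,0,0],"fingers":1},
    {"travel":[0,0,-15],"delta_rot":[0,0,0],"fingers":1},
    {"travel":[0,0,-15],"delta_rot":[0,0,0],"fingers":1},
    {"travel":[0,0,-15],"delta_rot":[0,0,0],"fingers":1},
    {"travel":[0,0,-15],"delta_rot":[0,0,0],"fingers":1},
    {"travel":[0,0,-15],"delta_rot":[0,0,0],"fingers":1},
    {"travel":[0,0,-10],"delta_rot":[0,0,0],"fingers":1},
    {"travel":[0,0,-6],"delta_rot":[0,0,0],"fingers":1},
    {"travel":[0,0,-3],"delta_rot":[0,0,0],"fingers":1},
    {"travel":[0,0,0],"delta_rot":[0,0,0],"fingers":1},
    {"travel":[0,0,0],"delta_rot":[0,0,0],"fingers":1},
  ],
)

```text
clock: 21.78
eef_pos: [531.6, -262.6, 331.8]
eef_rot: [3.141, 0.001, -0.879]
wrist_force: [-1.3, 0.5, -5.1]
finger_gap: 11.7
```

>>> send_rows(
  plan=[
    {"travel":[0,0,0],"delta_rot":[0,0,0],"fingers":1},
    {"travel":[0,0,0],"delta_rot":[0,0,0],"fingers":1},
    {"travel":[0,0,0],"delta_rot":[0,0,0],"fingers":1},
    {"travel":[0,0,0],"delta_rot":[0,0,0],"fingers":1},
    {"travel":[0,0,0],"delta_rot":[0,0,0],"fingers":1},
    {"travel":[0,0,0],"delta_rot":[0,0,0],"fingers":1},
    {"travel":[0,0,0],"delta_rot":[0,0,0],"fingers":1},
    {"travel":[0,0,0],"delta_rot":[0,0,0],"fingers":1},
    {"travel":[0,0,0],"delta_rot":[0,0,0],"fingers":1},
    {"travel":[0,0,0],"delta_rot":[0,0,0],"fingers":1},
    {"travel":[0,0,0],"delta_rot":[0,0,0],"fingers":1},
    {"travel":[0,0,0],"delta_rot":[0,0,0],"fingers":1},
    {"travel":[0,0,0],"delta_rot":[0,0,0],"fingers":1},
    {"travel":[0,0,0],"delta_rot":[0,0,0],"fingers":1},
    {"travel":[0,0,0],"delta_rot":[0,0,0],"fingers":1},
    {"travel":[0,0,0],"delta_rot":[0,0,0],"fingers":1},
    {"travel":[0,0,0],"delta_rot":[0,0,0],"fingers":1},
    {"travel":[0,0,0],"delta_rot":[0,0,0],"fingers":1},
  ],
)

```text
clock: 24.02
eef_pos: [531.7, -262.7, 332.2]
eef_rot: [-3.142, -0.0, -0.879]
wrist_force: [-0.0, -0.4, -6.5]
finger_gap: 11.6
```

```bash
python3 - <<'E'
from h import *
go((531,-262,332))
for n in ('scene','wrist'):
  c=shot(n); save(c,n+'5')
  for o in ('lid','basket','basket_grip','pot','egg0','pan','mill','spice'):
    print(n,o,[(np.round(w(c,d['at'])).tolist(),round(d['confidence'],2)) for d in tip_of(o,n)])
E
```

```text
pos [ 531.7 -262.7  332.2] rpy [-3.142 -0.    -0.879] F [-0.  -0.4 -6.5] gap 11.6 t 24.02 tool d [-1.   0.1  0.2]
scene lid [([553.0, 354.0, 14.0], 0.77), ([631.0, -582.0, -3.0], 0.73), ([371.0, -542.0, -2.0], 0.72), ([184.0, -346.0, -3.0], 0.59)]
scene basket [([532.0, -266.0, 223.0], 0.86)]
scene basket_grip [([528.0, -259.0, 336.0], 0.85), ([517.0, -132.0, -3.0], 0.69)]
scene pot [([529.0, -257.0, 44.0], 0.78), ([474.0, -260.0, 244.0], 0.55)]
scene egg0 [([538.0, -204.0, 247.0], 0.62), ([524.0, -326.0, 244.0], 0.58), ([592.0, -269.0, 249.0], 0.49), ([473.0, -256.0, 243.0], 0.46), ([529.0, -255.0, 334.0], 0.24)]
scene pan [([558.0, -10.0, 47.0], 0.86)]
scene mill [([760.0, 223.0, -1.0], 0.79)]
scene spice [([790.0, 89.0, 1.0], 0.64)]
wrist lid [([366.0, -542.0, -1.0], 0.81), ([177.0, -340.0, 3.0], 0.73)]
wrist basket [([528.0, -260.0, 216.0], 0.74), ([474.0, -262.0, 243.0], 0.67)]
wrist basket_grip [([530.0, -265.0, 333.0], 0.81)]
wrist pot []
wrist egg0 [([591.0, -267.0, 241.0], 0.74), ([534.0, -205.0, 246.0], 0.73), ([474.0, -261.0, 242.0], 0.57), ([524.0, -319.0, 241.0], 0.56)]
wrist pan [([552.0, -10.0, 48.0], 0.88)]
wrist mill []
wrist spice [([790.0, 90.0, 2.0], 0.72)]
```

View pics/scene5.png

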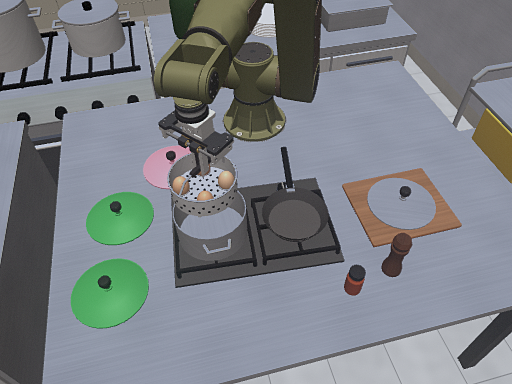

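View pics/wrist5.png

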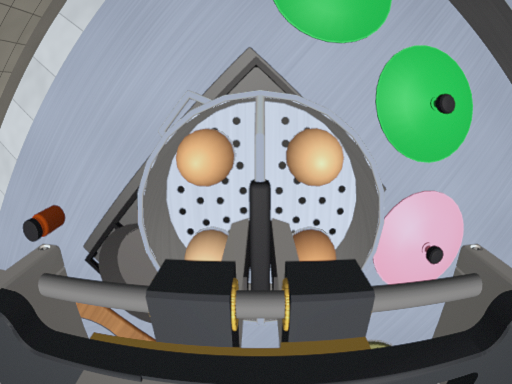

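The scene view shows the basket level over the pot at px (203,185), and the lid flat on the board at px (402,202). The wrist view shows all four eggs. I'm handing in.

```bash
python3 -c "
from h import *
print(manip.sign_off())"
```

```text
the job is handed in; nothing more can be done
None
```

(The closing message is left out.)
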